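Unlatch the guillotine and hold its blade arm up

TASK

The blade arm of the paper guillotine is locked down by the safety catch hooked over it: flip the catch outwards, away from the board, until it hangs open beside the arm, then take the arm by its grip and pull it up until the grip is at least 15 cm higher than it was. Finish while holding the arm still up there by its grip (it falls shut if let go), so that I can lay the next sheet under it. Leave everything else on the bench where it stands.

Things in the scene. Friction and masses are not known exactly. Their poses are not given: they have to be found in the camera images.
- guillotine: paper guillotine fixed to the bench: steel table, top 45 mm above the bench, 8 mm stops at its front and rear edges. Origin on the bench under the blade arm, at the table's front edge (nearest the robot). x along the arm to its hinge, y across the table (x 0 to 380, y 9 to 259 mm), z up. Clamp bar with clear guard along the arm: x 60 to 350, y 20 to 40 mm, up to 109 mm above the bench
- blade_arm: the hinged blade arm (steel bar 10 mm thick); origin at the centre of the round plastic hand grip on its front end, 28 mm thick, 110 mm long, x along it towards the hinge. Arm down: origin 74 mm above the bench, 85 mm before the table's front edge, free at both sides and below. The grip swings up about a hinge bolt across the rear end, 370 mm behind the front edge, 58 mm above the bench; 4 to 7 N lift it
- catch_tab (a point): middle of the safety catch's thumb tab, 105 mm above the bench when latched. The catch is a steel hook 20 mm wide, centred 20 mm behind the table's front edge: from a pin under the arm up its outer side (away from the table), a tongue over the arm (its top 82 mm above the bench), the tab standing on it, 4 mm thick, up to 121 mm. Push the tab's face on the table's side; space there is free
- catch_pin (a point): pivot pin of the safety catch under the arm, 30 mm above the bench, along the guillotine's x; the tab's middle lies 76 mm from it
- catch (a joint): angle of the safety catch about its pin, rad: 0 to 0.06 = latched; grows as the tab is pushed outwards (guillotine's -y). Held by slight friction (a push under 1 N moves it); beyond about 0.25 it drops outwards by its own weight to its stop at 1.6, level beside the arm, reaching 95 mm out from it, below 50 mm height
- rock_mid (a point): centre of a dark rock, about 100 x 75 x 55 mm, lying on the guillotine's table; leave it
- jar_mid (a point): centre of a white screw-cap sample jar, 62 mm wide, 85 mm tall, standing before the table, left of the grip; leave it
- beaker_mid (a point): centre of an open glass beaker, 70 mm wide, 95 mm tall, standing right of the blade arm; leave it
- amber_mid (a point): centre of a brown glass bottle, 58 mm wide, 140 mm tall, standing right of the blade arm; leave it
- dustbrush_mid (a point): centre of a 200 mm dusting brush with wooden handle, lying right of the grip; leave it
- dish_mid (a point): centre of a white porcelain dish, 90 mm wide, 30 mm tall; leave it
- chip_mid (a point): centre of a small brown rock, about 50 x 40 x 28 mm; leave it

How it is judged:
On the way, in this order (a step that is already met when the one before it is completed fails the run):
1. the safety catch is flipped outwards off the arm (beyond 1.2 rad) while the blade arm is still down (value of joint catch above 1.2 rad and height (world z) of blade_arm below 0.1 m), for 0.2 s.
2. the blade arm is pulled up by its grip until the grip is 15 cm up (its centre more than 220 mm above the bench) (height (world z) of blade_arm above 0.22 m and contact force between the fingers and blade_arm above 1.5 N and distance between the grasp point and blade_arm below 0.07 m), for 0.2 s.
At the end, for the whole second after the job is handed in: The catch is open beyond 1.2 rad; the grip's centre is held more than 220 mm above the bench (15 cm up), still (under 50 mm/s), by fingers at its grip (over 1.5 N, grasp point within 70 mm of the grip's centre); the seven loose things are within 30 mm of where they were (all of step 2 and value of joint catch above 1.2 rad and linear speed of blade_arm below 0.05 m/s and distance of each of rock_mid, jar_mid, beaker_mid, amber_mid, dustbrush_mid, dish_mid, chip_mid from where it was at the start of the episode below 0.03 m); the arm keeps its last pose, push and grip.
It fails at once if something else on the bench is moved more than 30 mm (distance of any of rock_mid, jar_mid, beaker_mid, amber_mid, dustbrush_mid, dish_mid, chip_mid from where it was at the start of the episode above 0.03 m).
It also fails if it takes over 38 s, if anything falls off the work surface, if the arm or the gripper's body presses on something with over 40 N, if the wrist force passes 120 N, or if a joint passes its speed limit or range.

ROBOT

A 7-joint arm with a two-finger parallel gripper is mounted at the origin on the work surface. World frame = base frame: x ahead of the robot, y to its left, z up, the work surface at z = 0. Lengths are in m, angles in rad, forces in N, time in s.
With the tool pointing down it reaches from about 0.4 to 0.925 m from the base axis. Payload 5.6 kg.
Tool frame: the origin (TCP) lies on the centre line of the jaws, within the pads' length; the fingertips stand 25 mm ahead of it and the grasp point (between the pads) lies 6 mm ahead of it (manip.tip_reach is the distance from the TCP to the fingertips, in m); z points along the fingers, y is the line along which they close (so a half turn about z gives the same grasp; the last joint's range is limited). The gripper opens to 85 mm and grips with 20 to 120 N. Pads are 22 mm wide; open, the fingers measure 114 mm over their backs; the gripper's body (76 mm by 85 mm) begins 54 mm behind the grasp point. The pads swing forward as they close: fully open they stand 13 mm farther back than shut.
Start: joints at [1.091, 0.468, -0.012, 1.603, 0.006, 1.071, -0.056], TCP at [0.275, -0.589, 0.256] pointing down, gripper open.
Joint ranges: [-2.53, 2.53], [-0.31, 2.02], [-1.57, 1.55], [0.28, 2.44], [-1.29, 4.43], [0.15, 1.84], [-2.92, 2.92]. Speed limits (rad/s): [2.57, 2.57, 3.14, 3.14, 3.14, 3.14, 3.14].

INTERFACE

Orientations are given as a unit quaternion [w, x, y, z].
In Python, from station import get_obs, eyes, job_done, manip gives the robot as it stands. The module is installed in compiled form; this text tells all that it offers.
- The arm moves only by the tool move_arm, never from a script. Its argument "series" is a list that holds one entry, the list of rows, each a list of 4 numbers: the shift along the tool's x, y, z in m, then the turn about the tool's z in rad. In form: [[[tx, ty, tz, spin], ...]]. A call has exactly 5 rows; each row shifts and turns the commanded pose from where the row before left it, along the tool's axes as they then stand; what a row does not reach is not made up. A row lasts 1/12 s, in which the tool goes at most 41.7 mm and 7.16 degrees, less where a joint would pass 70% of its speed; a pose out of reach is approached as far as the arm can. A call with a gripper value outside its range is refused whole. "jaw" is the closure, from -1 (fully open) to 1 (shut), set as the call begins (left out, the last holds). The fingers move at their own pace and stop on an object; the grip force is fixed at half the most. Time passes only in rows, so rows that do not move let the fingers close, or fill a call up. It gives the time, the measured TCP pose, the force, the opening and the grip force at its end, in the units of the state.
- get_obs(): the state, without advancing time (a new reading comes with each control period).
- eyes.grab_frame(name): name is "side" or "top"; returns (picture, depth): 400x640x3 uint8, red, green, blue; 400x640 float32, m along the optical axis (not along the pixel's ray), 0 where there is no reading.
- eyes.camera_params(name): a dict with "fx", "fy", "cx", "cy" (pixels), "D" ([k1, k2, p1, p2, k3] as OpenCV has them; the pictures are not rectified), "R" (3x3) and "t" (3): a world point X has camera coordinates R X + t. Camera axes: x right, y down, z forward; pixel columns grow to the right and rows downward; lengths in m; the calibration is good to about 2 mm. A picture is of the moment at which its call begins. camera_params takes no time and is no camera call.
- job_done(): hands the job in; it is judged then, once.
The state is a dict: "clock": time; "joint_pos": joint angles; "qvel": joint speeds; "joint_torque": joint torques, N m; "position": TCP position; "orientation": TCP orientation; "contact_force": force on the tool from outside, world axes, zero at the start; "moment": the same for the moment, N m; "opening": finger opening in m; "grip_force": force on a finger pad.
Only numpy, scipy, OpenCV 4.12 (cv2) and the standard library are available. Lean on these libraries where they do the work, as an engineer would, in place of code of your own. Each camera call takes 0.05 s, during which the arm holds its last target. There are 200 camera calls.

## Working session

There is one attempt and no reset: what is moved stays moved. The work goes in short steps, Python scripts to look and compute and a tool call to move; the robot and the scene stay as the last step left them, time stands still between calls to the robot, and variables do not carry over. Pictures are saved under pics/ and viewed, at most 10 in all, crops included, and the job is handed in when it is done.

Besides the shell and the picture viewer there is one more tool, called after "Emit:" as name([rows], argument=value, ...), one row to a line, values as JSON. move_arm: Moves the arm, as the interface text tells. Its arguments: {"type":"object","properties":{"series":{"type":"array"},"jaw":{"type":"number"}},"required":["series"]}

```bash
mkdir -p pics
cat > h.py <<'E'
import numpy as np, cv2
from station import get_obs, eyes, job_done, manip
def cam(n):
    p=eyes.camera_params(n); K=np.array([[p["fx"],0,p["cx"]],[0,p["fy"],p["cy"]],[0,0,1.]])
    return K,np.array(p["D"],float),np.array(p["R"]),np.array(p["t"])
def pts(n,d):
    "world point of each pixel"
    K,D,R,t=cam(n); v,u=np.mgrid[:400,:640]
    n_=cv2.undistortPoints(np.stack([u,v],-1).reshape(-1,1,2).astype(float),K,D).reshape(400,640,2)
    c=np.dstack([n_*d[...,None],d]); return (c-t)@R
def ray(n,uv,z):
    K,D,R,t=cam(n); q=cv2.undistortPoints(np.array(uv,float).reshape(-1,1,2),K,D).reshape(-1,2)
    d=np.c_[q,np.ones(len(q))]@R; o=-R.T@t; return o+d*((z-o[2])/d[:,2])[:,None]
def proj(n,X):
    K,D,R,t=cam(n); return cv2.projectPoints(np.array(X,float).reshape(-1,1,3),cv2.Rodrigues(R)[0],t,K,D)[0].reshape(-1,2)
def tri(uv1,uv2,a="side",b="top"):
    A=[];B=[]
    for n,uv in((a,uv1),(b,uv2)):
        o,p=ray(n,[uv],0.)[0],ray(n,[uv],.3)[0]; d=(p-o)/np.linalg.norm(p-o); M=np.eye(3)-np.outer(d,d); A.append(M);B.append(M@o)
    X=np.linalg.solve(sum(A),sum(B)); return X,[np.linalg.norm(M@X-b_) for M,b_ in zip(A,B)]
E
python3 - <<'E'
from h import *
for n in("side","top"):
    im,d=eyes.grab_frame(n); cv2.imwrite(f"pics/{n}0.png",im[...,::-1]); np.savez(f"{n}0.npz",im=im,d=d)
    K,D,R,t=cam(n); print(n,-R.T@t,R[2])
o=get_obs(); print(o["clock"],o["position"],o["orientation"],o["contact_force"],o["opening"],manip.tip_reach)
E
```

```text
side [0.03653553 0.87878621 0.75800784] [ 0.40804313 -0.72398473 -0.55618964]
top [0.39506961 0.00474856 1.34643492] [ 0.12854447  0.00294731 -0.99169937]
0.1 [ 0.27470903 -0.58856044  0.25540322] [-7.96749686e-04  9.76252530e-01  2.16634039e-01 -2.35927206e-04] [-1.01232386 -0.1765523   0.42584392] 0.08565257267738258 0.025
```

View pics/side0.png

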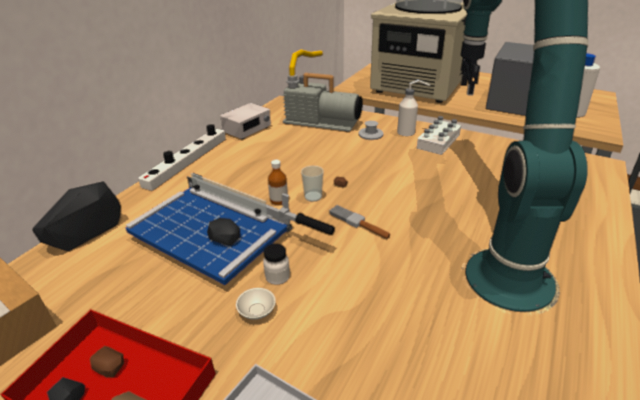

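View pics/top0.png

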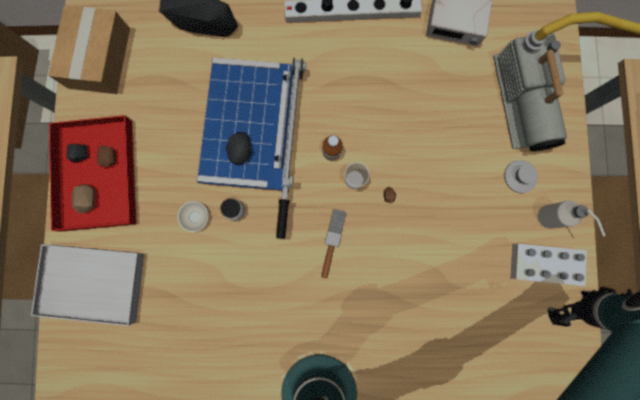

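The side view shows the black grip at about (315,224), the catch tab at (286,199), the amber bottle at (278,185) and the beaker at (312,184). In the top view the grip is at (283,219), the catch near (286,188), and the arm runs up to the hinge near (298,68).

Run:
```python
from h import *
S=np.load("side0.npz");T=np.load("top0.npz")
for n,F,(u0,u1,v0,v1) in(("side",S,(290,340,205,240)),("top",T,(272,295,195,242))):
    P=pts(n,F["d"]); m=np.zeros((400,640),np.uint8); m[v0:v1,u0:u1]=(F["im"].max(2)<60)[v0:v1,u0:u1]
    k,l,st,c=cv2.connectedComponentsWithStats(m); i=1+st[1:,4].argmax(); r=cv2.minAreaRect(np.argwhere(l==i)[:,::-1].astype(np.float32))
    q=P[l==i]; print(n,st[i],r,np.median(q,0),np.percentile(q,[3,97],axis=0).round(3).tolist())
# table: blue
P=pts("top",T["d"]); im=T["im"].astype(int)
m=((im[...,2]>im[...,0]+40)).astype(np.uint8); m[:,320:]=0; m[:50]=0
k,l,st,c=cv2.connectedComponentsWithStats(m);i=1+st[1:,4].argmax()
r=cv2.minAreaRect(np.argwhere(l==i)[:,::-1].astype(np.float32)); b=cv2.boxPoints(r); print(b, ray("top",b,.045).round(4))
for u in range(264,308,3): pass
print("top heights rows around catch")
for v in range(176,202,3): print(v,[f"{P[v,u,2]*1000:.0f}" for u in range(276,300,2)])
cv2.imwrite("pics/c.png",np.hstack([cv2.resize(S["im"][170:245,255:345,::-1],(400,333),interpolation=2),cv2.resize(T["im"][165:240,245:335,::-1],(400,333),interpolation=2)]))
```

```text
side [295 214  39  20 323] ((314.5440673828125, 223.51617431640625), (39.8083610534668, 9.232283592224121), 20.136302947998047) [0.48039646 0.11358314 0.0839264 ] [[0.432, 0.102, 0.074], [0.533, 0.121, 0.09]]
top [277 200  12  38 329] ((282.27349853515625, 218.44412231445312), (9.203579902648926, 37.65798568725586), 4.39870548248291) [0.4864574  0.10283362 0.0870237 ] [[0.437, 0.09, 0.08], [0.534, 0.115, 0.093]]
[[197.76965  182.72113 ]
 [207.52924   58.015335]
 [291.57968   64.593185]
 [281.8201   189.29898 ]] [[0.5901 0.3503 0.045 ]
 [0.9675 0.3365 0.045 ]
 [0.9463 0.0846 0.045 ]
 [0.5719 0.1081 0.045 ]]
top heights rows around catch
176 ['47', '46', '46', '49', '42', '79', '68', '122', '3', '2', '-2', '-0']
179 ['43', '44', '46', '44', '86', '80', '83', '123', '121', '-2', '5', '4']
182 ['46', '44', '48', '48', '89', '82', '84', '121', '36', '-1', '1', '-1']
185 ['47', '44', '45', '46', '73', '84', '80', '85', '2', '-1', '0', '2']
188 ['44', '46', '47', '46', '79', '82', '5', '1', '-4', '1', '-1', '5']
191 ['2', '1', '2', '78', '78', '79', '30', '2', '1', '2', '4', '-1']
194 ['1', '-0', '4', '79', '78', '79', '2', '3', '-1', '-1', '2', '1']
197 ['-3', '-1', '3', '81', '78', '79', '2', '-2', '2', '-3', '-2', '-0']
200 ['1', '79', '87', '91', '91', '91', '88', '-2', '1', '-1', '0', '5']
```

View pics/c.png

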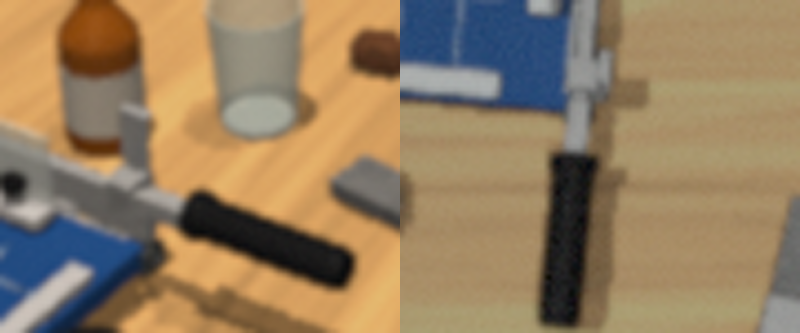

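The crop shows the tab standing on the tongue at the outer edge of the arm, with free space on the table side. Next I measure the axis, the grip and the tab.

Run:
```python
from h import *
S=np.load("side0.npz");T=np.load("top0.npz")
g,e=tri((314.54,223.5),(282.27,218.44)); print("grip tri",g,e)
Pt=pts("top",T["d"]);Ps=pts("side",S["d"])
m=(T["im"].max(2)<60); 
Q=Pt[195:242,272:295][m[195:242,272:295]]; Q=Q[(Q[:,2]>.07)]; vx,vy,x0,y0=cv2.fitLine(Q[:,:2].astype(np.float32),2,0,.01,.01).ravel(); print("axis",np.arctan2(vy,vx),x0,y0)
Q=Pt[150:195,280:300].reshape(-1,3); A=Q[(Q[:,2]>.06)&(Q[:,2]<.09)]
for P,n in((Pt[170:190,280:300],"top"),(Ps[185:215,275:300],"side")):
    q=P.reshape(-1,3); q=q[(abs(q[:,0]-.59)<.05)&(abs(q[:,1]-.095)<.05)]
    for lo,hi in((.098,.14),(.112,.14)):
        k=q[(q[:,2]>lo)&(q[:,2]<hi)]; print(n,lo,len(k),k.mean(0).round(4),k.min(0).round(4),k.max(0).round(4))
# arm line in top view between grip and catch, row 194-198
print(Pt[192:199,282:288].mean((0,1)))
# tab top line: top view bright pixels tri; front corners
print("front corner ray", ray("top",[(281.8,189.3)],.045))
for n,uv,z in(("amber",(333,141),.14),("beaker",(356,177),.05),("jar",(232,209),.08),("brush",(333,240),.02)): print(n,ray("top",[uv],z).round(3))
```

```text
grip tri [0.48609795 0.10325151 0.07598949] [np.float64(0.0001729830987218752), np.float64(0.00017298309872195835)]
axis -0.027409678 0.485827 0.102158636
top 0.098 24 [0.5866 0.0795 0.12  ] [0.578  0.0749 0.1036] [0.5977 0.084  0.1257]
top 0.112 22 [0.5874 0.0792 0.1214] [0.578  0.0749 0.1169] [0.5977 0.0831 0.1257]
side 0.098 54 [0.5874 0.0832 0.1131] [0.5762 0.076  0.0992] [0.5973 0.0897 0.1241]
side 0.112 29 [0.5873 0.0822 0.1191] [0.5771 0.076  0.1122] [0.5973 0.0873 0.1241]
[0.5522028  0.09827253 0.07132507]
front corner ray [[0.57185496 0.1081828  0.045     ]]
amber [[ 0.69  -0.035  0.14 ]]
beaker [[ 0.607 -0.104  0.05 ]]
jar [[0.512 0.243 0.08 ]]
brush [[ 0.429 -0.039  0.02 ]]
```

Emit:
move_arm([
  [[0, 0, 0, 0.12], [0, 0, 0, 0.12], [0, 0, 0, 0.12], [0, 0, 0, 0.12], [0.014, -0.0365, 0, 0]],
], jaw=1)

```text
clock: 0.52
position: [0.2853, -0.5585, 0.2555]
orientation: [0.002, 1.0, -0.029, -0.002]
contact_force: [-0.4, 0.9, 0.4]
opening: 0.0257
grip_force: 0.0
```

Emit:
move_arm([
  [[0.014, -0.0365, 0, 0], [0.014, -0.0365, 0, 0], [0.014, -0.0365, 0, 0], [0.014, -0.0365, 0, 0], [0.014, -0.0365, 0, 0]],
])

```text
clock: 0.93
position: [0.3686, -0.3718, 0.256]
orientation: [-0.0, 1.0, -0.022, -0.0]
contact_force: [0.4, -0.4, -0.2]
opening: 0.0004
grip_force: 0.0
```

Emit:
move_arm([
  [[0.014, -0.0365, 0, 0], [0.014, -0.0365, 0, 0], [0.014, -0.0365, 0, 0], [0.014, -0.0365, 0, 0], [0.014, -0.0365, 0, 0]],
])

```text
clock: 1.35
position: [0.4463, -0.1926, 0.2562]
orientation: [0.0, 1.0, -0.022, -0.0]
contact_force: [1.2, -0.2, 0.5]
opening: 0.0001
grip_force: 0.0
```

Emit:
move_arm([
  [[0.014, -0.0365, 0, 0], [0.014, -0.0365, 0, 0], [0.014, -0.0365, 0, 0], [0.014, -0.0365, 0, 0], [0, 0, 0, 0]],
])

```text
clock: 1.77
position: [0.5106, -0.0425, 0.2564]
orientation: [-0.002, 1.0, -0.016, 0.001]
contact_force: [1.1, 0.1, 0.1]
opening: -0.0001
grip_force: 0.0
```

Emit:
move_arm([
  [[0.014, -0.035, 0, 0], [0.014, -0.035, 0, 0], [0.014, -0.035, 0, 0], [0.014, -0.035, 0, 0], [0.014, -0.035, 0, 0]],
])

```text
clock: 2.18
position: [0.5862, 0.1219, 0.2559]
orientation: [0.0, 1.0, -0.022, -0.0]
contact_force: [0.5, 0.1, -0.4]
opening: -0.0002
grip_force: 0.0
```

Emit:
move_arm([
  [[0, 0, 0, 0], [0, 0, 0, 0], [0, 0, 0, 0], [0, 0, 0, 0], [0, 0, 0, 0]],
])

```text
clock: 2.6
position: [0.5858, 0.1189, 0.2562]
orientation: [0.0, 1.0, -0.023, -0.0]
contact_force: [-0.6, -0.8, -0.6]
opening: 0.0003
grip_force: 0.0
```

Emit:
move_arm([
  [[0.001, -0.011, 0, 0], [0, 0, 0.03, 0], [0, 0, 0.03, 0], [0, 0, 0.03, 0], [0, 0, 0, 0]],
])

```text
clock: 3.02
position: [0.5838, 0.1306, 0.1608]
orientation: [0.001, 1.0, -0.022, -0.005]
contact_force: [-2.4, -0.7, -1.4]
opening: 0.0003
grip_force: 0.0
```

Run:
```python
from h import *
o=get_obs(); print(o["position"],o["contact_force"],o["joint_pos"])
a,_=eyes.grab_frame("side");b,_=eyes.grab_frame("top")
cv2.imwrite("pics/c2.png",np.hstack([cv2.resize(a[150:240,245:345,::-1],(400,360),interpolation=2),cv2.resize(b[130:220,245:345,::-1],(400,360),interpolation=2)]))
```

```text
[0.58378492 0.13064932 0.16077868] [-2.43159829 -0.70710774 -1.39683879] [-0.07224523  0.51739241 -0.26746576  1.78912782  0.17109968  0.86798192
 -2.03310834]
```

View pics/c2.png

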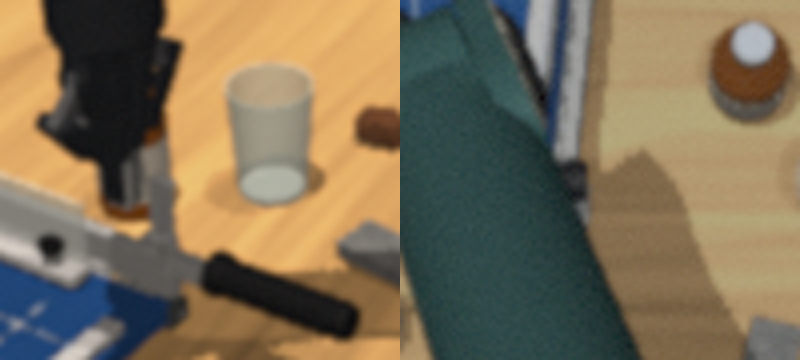

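The crop shows the closed fingers on the table side of the tab and above it. I'll go down and push outwards.

Emit:
move_arm([
  [[0.002, 0, 0.018, 0], [0, 0, 0.018, 0], [0, 0, 0, 0], [0, 0, 0, 0], [0, 0, 0, 0]],
])

```text
clock: 3.53
position: [0.5907, 0.1321, 0.1325]
orientation: [-0.0, 1.0, -0.022, 0.002]
contact_force: [0.5, -0.5, 0.6]
opening: 0.0001
grip_force: 0.0
```

Emit:
move_arm([
  [[0, 0.008, 0, 0], [0, 0.008, 0, 0], [0, 0.008, 0, 0], [0, 0.008, 0, 0], [0, 0, 0, 0]],
])

```text
clock: 3.95
position: [0.5882, 0.0963, 0.1304]
orientation: [0.001, 1.0, -0.023, 0.0]
contact_force: [-0.6, -0.4, 0.2]
opening: 0.0001
grip_force: 0.0
```

Emit:
move_arm([
  [[0, 0.008, 0, 0], [0, 0.008, 0, 0], [0, 0.008, 0, 0], [0, 0.008, 0, 0], [0, 0, 0, 0]],
])

```text
clock: 4.37
position: [0.5866, 0.0649, 0.1301]
orientation: [0.001, 1.0, -0.023, -0.0]
contact_force: [1.2, 0.3, 0.1]
opening: -0.0001
grip_force: 0.0
```

Emit:
move_arm([
  [[0, 0.01, 0, 0], [0, 0.01, 0, 0], [0, 0, 0, 0], [0, 0, -0.03, 0], [0, 0, -0.03, 0]],
])

```text
clock: 4.78
position: [0.5843, 0.0471, 0.1891]
orientation: [0.0, 1.0, -0.022, -0.002]
contact_force: [1.5, 0.3, -0.1]
opening: 0.0002
grip_force: 0.0
```

Emit:
move_arm([
  [[-0.024, -0.015, 0, 0], [-0.024, -0.015, 0, 0], [-0.024, -0.015, 0, 0], [-0.024, -0.015, 0, 0], [0, 0, 0, 0]],
], jaw=-1)

```text
clock: 5.2
position: [0.488, 0.1153, 0.1903]
orientation: [-0.0, 1.0, -0.019, -0.001]
contact_force: [-0.3, 0.3, -0.3]
opening: 0.0607
grip_force: 0.0
```

Run:
```python
from h import *
o=get_obs(); print(o["position"],o["orientation"],o["opening"])
a,_=eyes.grab_frame("side");b,_=eyes.grab_frame("top")
cv2.imwrite("pics/c3.png",np.hstack([cv2.resize(a[150:250,245:345,::-1],(400,400),interpolation=2),cv2.resize(b[130:230,245:345,::-1],(400,400),interpolation=2)]))
```

```text
[0.48796517 0.11529395 0.19026795] [-3.44476176e-04  9.99827438e-01 -1.85164883e-02 -1.45411983e-03] 0.060683889456949074
```

View pics/c3.png

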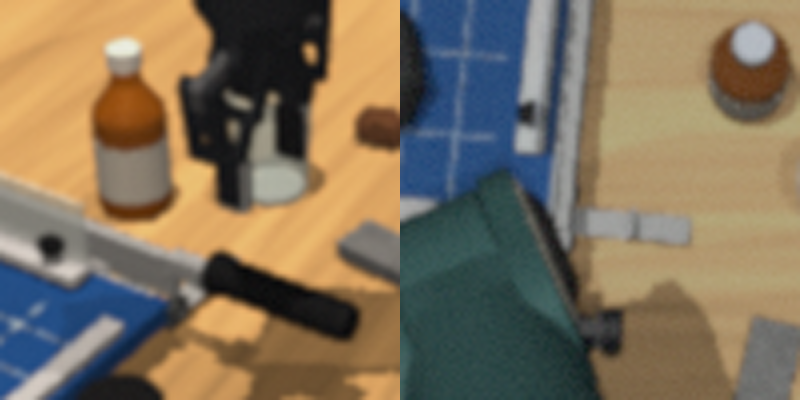

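The catch lies level beside the arm, so it is fully open. The gripper is opening above the grip. I'll go down onto it.

Emit:
move_arm([
  [[-0.001, 0.012, 0, 0], [0, 0, 0, 0], [0, 0, 0, 0], [0, 0, 0.03, 0], [0, 0, 0.02, 0]],
])

```text
clock: 5.72
position: [0.4919, 0.099, 0.1397]
orientation: [-0.0, 1.0, -0.023, 0.001]
contact_force: [-0.2, -0.1, -0.0]
opening: 0.0858
grip_force: 0.0
```

Emit:
move_arm([
  [[0, 0, 0.02, 0], [0, 0, 0.02, 0], [0, 0, 0.015, 0], [0, 0, 0.006, 0], [0, 0, 0, 0]],
])

```text
clock: 6.13
position: [0.4903, 0.0992, 0.0778]
orientation: [0.0, 1.0, -0.022, -0.001]
contact_force: [-0.4, 0.1, 0.2]
opening: 0.0854
grip_force: 0.0
```

Emit:
move_arm([
  [[0, 0, 0, 0], [0, 0, 0, 0], [0, 0, 0, 0], [0, 0, 0, 0], [0, 0, 0, 0]],
])

```text
clock: 6.55
position: [0.4913, 0.0998, 0.0799]
orientation: [-0.0, 1.0, -0.022, 0.001]
contact_force: [-0.2, -0.1, -0.3]
opening: 0.0851
grip_force: 0.0
```

Emit:
move_arm([
  [[-0.003, -0.003, 0.003, 0], [0, 0, 0, 0], [0, 0, 0, 0], [0, 0, 0, 0], [0, 0, 0, 0]],
], jaw=1)

```text
clock: 6.97
position: [0.4881, 0.1037, 0.0764]
orientation: [-0.001, 1.0, -0.022, 0.0]
contact_force: [-3.9, -2.1, 11.6]
opening: 0.0265
grip_force: 58.0
```

Emit:
move_arm([
  [[0, 0, 0, 0], [0, 0, 0, 0], [0, 0, 0, 0], [0, 0, 0, 0], [0, 0, 0, 0]],
])

```text
clock: 7.38
position: [0.4881, 0.1036, 0.0765]
orientation: [-0.0, 1.0, -0.022, 0.0]
contact_force: [-1.9, 3.7, 5.3]
opening: 0.0263
grip_force: 58.9
```

Emit:
move_arm([
  [[0.0006, 0, -0.012, 0], [0.0009, 0, -0.012, 0], [0.0012, 0, -0.012, 0], [0.0015, 0, -0.012, 0], [0.0019, 0, -0.012, 0]],
])

```text
clock: 7.8
position: [0.4936, 0.1031, 0.1358]
orientation: [-0.0, 1.0, -0.022, -0.001]
contact_force: [2.2, 4.2, -7.2]
opening: 0.0266
grip_force: 59.4
```

Emit:
move_arm([
  [[0.0022, 0, -0.012, 0], [0.0025, 0, -0.012, 0], [0.0029, 0, -0.012, 0], [0.0032, 0, -0.012, 0], [0.0036, 0, -0.012, 0]],
])

```text
clock: 8.22
position: [0.5075, 0.102, 0.1954]
orientation: [-0.0, 1.0, -0.022, -0.002]
contact_force: [2.6, 2.9, -6.9]
opening: 0.0262
grip_force: 59.5
```

Emit:
move_arm([
  [[0.0039, 0, -0.012, 0], [0.0043, 0, -0.012, 0], [0.0047, 0, -0.012, 0], [0.0051, 0, -0.012, 0], [0.0055, 0, -0.012, 0]],
])

```text
clock: 8.63
position: [0.5306, 0.1001, 0.2548]
orientation: [0.001, 1.0, -0.022, -0.003]
contact_force: [-0.5, 1.7, -6.9]
opening: 0.0263
grip_force: 59.9
```

Emit:
move_arm([
  [[0, 0, 0, 0], [0, 0, 0, 0], [0, 0, 0, 0], [0, 0, 0, 0], [0, 0, 0, 0]],
])

```text
clock: 9.05
position: [0.5309, 0.1001, 0.255]
orientation: [0.001, 1.0, -0.022, -0.002]
contact_force: [-3.7, -1.5, -4.2]
opening: 0.0262
grip_force: 60.2
```

Run:
```python
from h import *
a,d=eyes.grab_frame("side");b,_=eyes.grab_frame("top")
o=get_obs(); print(o["position"],o["contact_force"],o["opening"],o["grip_force"],abs(o["qvel"]).max())
P=pts("side",d)
cv2.imwrite("pics/c4.png",np.hstack([cv2.resize(a[130:250,225:345,::-1],(400,400),interpolation=2),cv2.resize(b[110:230,225:345,::-1],(400,400),interpolation=2)]))
```

```text
[0.5310631  0.10010917 0.25539875] [-4.34801604 -1.90383221 -4.06296415] 0.02661793176158161 60.315032601356506 0.004627504103642169
```

View pics/c4.png

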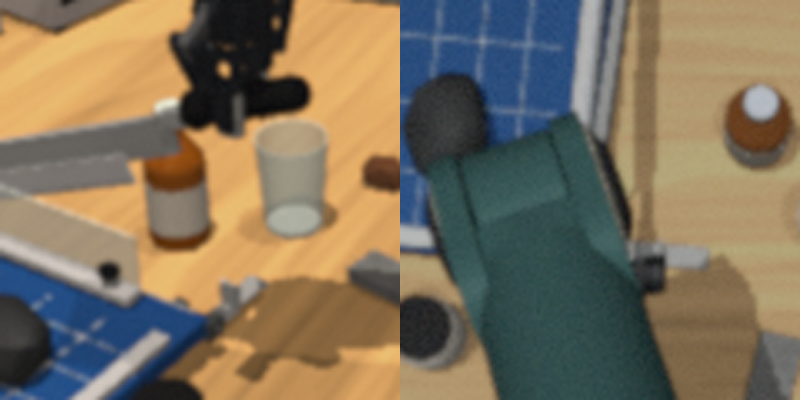

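The arm is up and held by its grip. The grip's centre is at about 0.25 m, the catch lies open, and the jar, rock, bottle and beaker are where they were. I'll hand it in.

```bash
python3 -c "
from station import job_done
print(job_done())"
```

```text
the job is handed in; nothing more can be done
None
```

The catch is flipped fully open and the blade arm is held still by its grip, whose centre is about 0.25 m above the bench (roughly 17 cm higher than before). I saw nothing else moved and handed the job in at about 9 s, but no verdict came back.

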